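Push the food tin through the gap to the basket

ROBOT

A 6-joint arm with a two-finger parallel gripper is mounted at the origin on the work surface. World frame = base frame: x ahead of the robot, y to its left, z up, the work surface at z = 0. Lengths are in m, angles in rad, forces in N, time in s.
With the tool pointing down it reaches from about 0.3 to 0.825 m from the base axis. Payload 5.4 kg.
Tool frame: the origin (TCP) lies at the very end of the fingers, on their centre line; the grasp point (between the pads) lies 19 mm behind it; z points along the fingers, x is the direction in which the jaws open and shut, and the axes are right-handed (so a half turn about z gives the same grasp; the last joint's range is limited). The gripper opens to 92 mm and grips with 3 to 60 N. Pads are 20 mm wide; open, the fingers measure 128 mm over their backs; the gripper's body (75 mm by 189 mm) begins 69 mm behind the grasp point.
Start: joints at [1.139, 0.158, 1.597, -0, 1.386, -0.21], TCP at [0.127, 0.561, 0.215] pointing down, gripper open.
Joint ranges: [-2.91, 2.91], [-0.94, 2.29], [0.18, 2.7], [-1.29, 4.43], [0.17, 2.64], [-3, 3]. Speed limits (rad/s): [2.57, 2.57, 3.14, 3.14, 3.14, 3.14].

INTERFACE

Orientations are given as a rotation vector (axis times angle).
In Python, from workcell import bot gives the robot as it stands. Calls block until the motion is done:
- bot.goto(position, orientation): joint-space move of the TCP to a pose.
- bot.line_to(position, rot=None, max_speed=0.15): straight line of the TCP; rot=None keeps the orientation; max_speed is the mean speed in m/s.
- bot.set_joints(angles): joint-space move.
- bot.set_gripper(opening, newtons=None): opening from 0.0 (shut) to 1.0 (fully open); newtons is the grip in N (None keeps the last); returns when the fingers have stopped.
- bot.hold(seconds).
- bot.inverse_kinematics(position, orientation): joint angles nearest the present ones, or None.
- bot.read_camera(name): name is "scene" or "top" or "wrist"; returns a dict with "pixels" (480x640x3 uint8, blue, green, red), "fx", "fy", "cx", "cy" (pixels), "R" (3x3) and "t" (3): a world point X has camera coordinates R X + t. Camera axes: x right, y down, z forward; pixel columns grow to the right and rows downward; lengths in m; the calibration is good to about 2 mm. A picture is of the moment at which its call begins. There is no depth.
A pose or a line that the arm cannot do raises bot.MotionError and nothing moves.
- bot.job_done(): hands the job in, once; it reports no verdict.
Readings, each from a call of its own:
- bot.current_clock(): time.
- bot.current_joints(): joint angles.
- bot.current_joint_vel(): joint speeds.
- bot.current_effort(): joint torques, N m.
- bot.current_ee_pos(): TCP position.
- bot.current_tool_rot(): TCP orientation.
- bot.current_contact_force(): force on the tool from outside, world axes, zero at the start.
- bot.current_ft_torque(): the same for the moment, N m.
- bot.current_opening(): opening from 0.0 (shut) to 1.0 (fully open).
Only numpy, scipy, OpenCV 4.12 (cv2) and the standard library are available. Lean on these libraries where they do the work, as an engineer would, in place of code of your own. Each camera call takes 0.05 s, during which the arm holds its last target. There are 200 camera calls.

TASK

Push the lidded white food tin along the counter, end first, through the narrow gap between the two screwed-down holders (the sponge holder and the round scourer pot), until its leading end rests flat against the black wire basket behind them. Only push it with the fingers: it stays flat on the counter and is never lifted or tipped. Leave the cup, the bowl and the scouring block that stand beside the holders where they are.

Things in the scene. Friction and masses are not known exactly. Their poses are not given: they have to be found in the camera images.
- tin_mid (a point): Centre of the food tin, 20 mm above the counter: closed loose box, white enamel with flat wooden lid, 90 mm wide (its x), 130 mm long (its y), 40 mm high, 0.3 to 0.6 kg. It slides on the counter and stays where left. Starts at bay y -0.20 to -0.17 m, up to 45 mm off the gap's middle line, turned up to 20 degrees from it. The counter beside and behind it is clear for 70 mm.
- bay: Fixed set: two low holders with a gap between, and a basket. Origin on the counter at the middle of the gap. Its y axis is the way through, from the tin to the basket (roughly the robot's left); its x axis runs across the gap (roughly away from the robot). The gap is 100 mm wide, from x = -50 to +50 mm. Resting against the basket, the tin's centre is at y = 115 mm.
- holder (a point): Centre of the white box-shaped sponge holder, screwed down on the -x side of the gap: 70 mm (x) by 60 mm (y), 45 mm high, with a sponge inside. At (-85, 0, 22.5) mm in the bay's frame; its inner face is at x = -50 mm.
- pot (a point): Centre of the round aluminium pot with a steel scourer in it, screwed down on the +x side of the gap: 80 mm in diameter, 45 mm high. At (90, 0, 22.5) mm in the bay's frame; it comes nearest the middle line at x = 50 mm.
- stop_face (a point): Middle of the fixed black wire basket's solid lower front face (30 mm high, 240 mm wide along x), at (0, 180, 15) mm in the bay's frame; axes as the bay's. The tin's leading end comes to rest against this face. The basket is 100 mm deep and 88 mm high and holds bottles up to 160 mm tall.
- cup: Bystander, to be left alone: plain white handleless cup, 68 mm wide, 75 mm tall, beside the bay's far end on the robot's side (bay x about -0.135, y about 0.13). Origin: centre of its underside.
- bowl: Bystander, to be left alone: small white bowl, 104 mm wide, 50 mm tall, beside the bay's far end on the side away from the robot (bay x about 0.18, y about 0.13). Origin: centre of its underside.
- pad: Bystander, to be left alone: scouring block lying flat, 65 x 100 x 30 mm, just outside the round pot (bay x about 0.185, y about -0.03). Origin: centre of its underside.
- tin: The same food tin, its origin at the centre of its underside; axes as described for its centre.
Mind the look-alikes: they are no part of the job. What is shaped like the tin but red is not meant.

How it is judged:
By the outcome, as a careful person would: the job done as asked, in the order asked, and still so for the second after the job is handed in, with the robot touching nothing.
It also fails if it takes over 67 s, if anything falls off the work surface, if the arm or the gripper's body presses on something with over 40 N, if the wrist force passes 120 N, or if a joint passes its speed limit or range.

## Working session

There is one attempt and no reset: what is moved stays moved. The work goes in short steps, each a Python script; the robot and the scene stay as the last script left them, time stands still between calls to the robot, and variables do not carry over. Pictures are saved under pics/ and viewed, about 8 in all and at most 12, crops included, and the job is handed in when it is done.

```bash
mkdir -p pics; ls; python3 - <<'E'
from workcell import bot
import cv2,numpy as np
for n in("scene","top"):
    c=bot.read_camera(n);cv2.imwrite(f"pics/{n}0.png",c["pixels"]);print(n,c["fx"],c["fy"],c["cx"],c["cy"],np.round(c["R"],3).tolist(),np.round(c["t"],3).tolist())
print(bot.current_clock(),bot.current_tool_rot())
E
```

```text
pics
scene 493.18024885302054 493.18024885302054 321.9474777866339 233.4132706208304 [[0.484, 0.875, -0.007], [0.474, -0.268, -0.839], [-0.736, 0.402, -0.545]] [-0.281, -0.183, 1.418]
top 547.8212508210248 547.8212508210248 318.48649229624357 233.20146059502602 [[-0.026, -1.0, 0.002], [-0.995, 0.025, -0.095], [0.095, -0.005, -0.995]] [0.055, 0.528, 1.27]
0.1 [ 2.45304939e+00  1.96142496e+00 -2.30742825e-03]
```

View pics/top0.png

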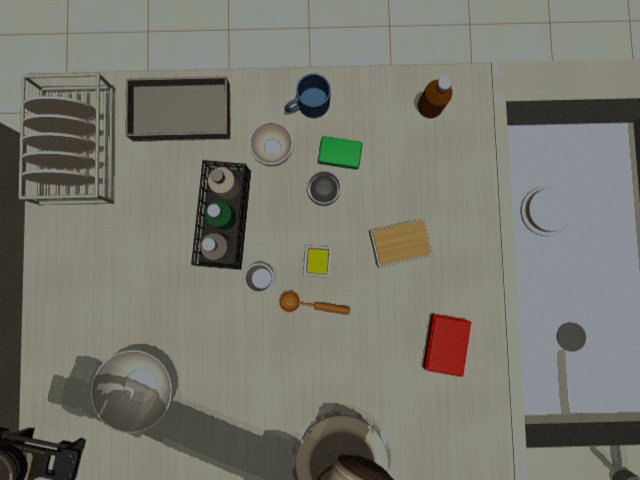

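View pics/scene0.png

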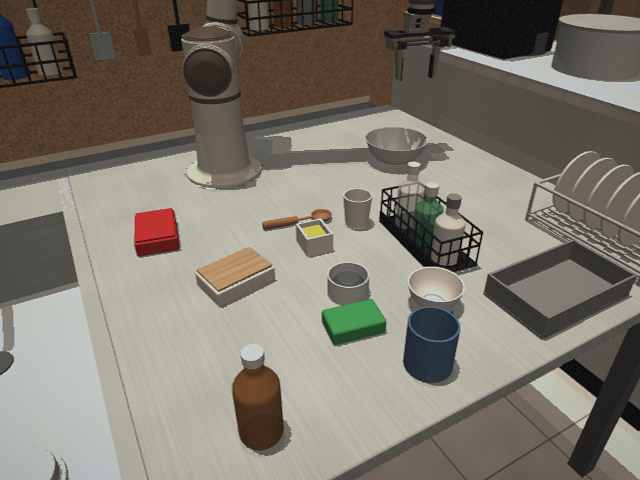

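The top view shows the tin (wooden lid, white rim) at (400,243), the holder at (317,261), the pot at (323,188) and the basket's front (right) edge near x≈243. The cup is at (259,276), the bowl at (271,144) and the green pad at (340,152).

Things that could be taken for the tin: the red tin at (447,345) (wrong colour), the green pad at (340,152), the grey tray at (178,108), and the white holder at (317,261). I choose the wooden-lidded white box at (400,243) in top, (236,275) in scene.

```bash
cat > h.py <<'E'
from workcell import bot
import cv2,numpy as np
def cast(c,uv,z):
    uv=np.atleast_2d(uv).astype(float)
    d=np.c_[(uv[:,0]-c["cx"])/c["fx"],(uv[:,1]-c["cy"])/c["fy"],np.ones(len(uv))]@np.array(c["R"])
    o=-np.array(c["R"]).T@c["t"]
    return o+d*((z-o[2])/d[:,2])[:,None]
def tri(c1,p1,c2,p2):
    P=[np.array([[c["fx"],0,c["cx"]],[0,c["fy"],c["cy"]],[0,0,1]])@np.c_[c["R"],c["t"]] for c in(c1,c2)]
    X=cv2.triangulatePoints(P[0],P[1],np.float64(p1).reshape(2,1),np.float64(p2).reshape(2,1))[:,0]
    return X[:3]/X[3]
def proj(c,X):
    p=np.atleast_2d(X)@np.array(c["R"]).T+c["t"]
    return np.c_[p[:,0]/p[:,2]*c["fx"]+c["cx"],p[:,1]/p[:,2]*c["fy"]+c["cy"]]
def blob(img,lo,hi,near):
    m=cv2.inRange(cv2.cvtColor(img,cv2.COLOR_BGR2HSV),np.array(lo),np.array(hi))
    m=cv2.morphologyEx(m,cv2.MORPH_CLOSE,np.ones((3,3)))
    cs=[k for k in cv2.findContours(m,0,1)[0] if cv2.contourArea(k)>60]
    return min(cs,key=lambda k:-cv2.pointPolygonTest(k,near,True))
E
python3 - <<'E'
from h import *
T=bot.read_camera("top");S=bot.read_camera("scene")
t=T["pixels"];s=S["pixels"]
h=cv2.cvtColor(t,cv2.COLOR_BGR2HSV);hs=cv2.cvtColor(s,cv2.COLOR_BGR2HSV)
print("lid",h[243,400],hs[268,236],"counter",h[300,400],hs[330,200],"rimholder",h[247,317],"sponge",h[261,317])
wt=blob(t,(8,80,90),(25,255,255),(400,243));ws=blob(s,(8,80,90),(25,255,255),(236,268))
for k,c in((wt,T),(ws,S)):
    r=cv2.minAreaRect(k);print(cv2.contourArea(k),r,cv2.boundingRect(k))
    print(cv2.approxPolyDP(k,5,True)[:,0].tolist())
cr=lambda i,x,y,w,hh,f:cv2.resize(i[y:y+hh,x:x+w],None,fx=f,fy=f,interpolation=cv2.INTER_CUBIC)
a=cr(t,185,130,260,150,3);a=np.clip(a*1.2,0,255).astype(np.uint8);b=cr(s,185,180,310,165,2.5)[:,:780]
b=cv2.copyMakeBorder(b[:150*1] if 0 else b,0,0,0,5,0);cv2.imwrite("pics/crop1.png",a)
cv2.imwrite("pics/crop2.png",b)
E
```

```text
lid [ 18 155 138] [ 16 113 196] counter [ 30  26 136] [ 28  19 187] rimholder [106  24 140] sponge [ 31 255 143]
1703.0 ((401.13330078125, 241.87005615234375), (34.780487060546875, 51.87804412841797), 77.31961822509766) (373, 220, 58, 45)
[[422, 220], [373, 231], [381, 264], [430, 253]]
1516.0 ((234.05665588378906, 267.12042236328125), (27.623586654663086, 69.51136016845703), 64.79888153076172) (197, 247, 75, 43)
[[271, 264], [248, 247], [197, 270], [220, 289]]
```

View pics/crop1.png

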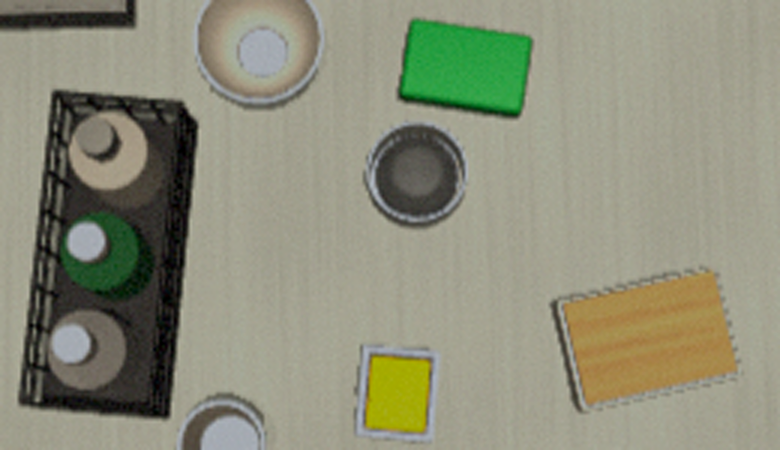

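The crop confirms the white-rimmed, wood-lidded box at crop (648,340). The pot's rim centre is at (416,173), the holder at (397,393), and the basket's front band runs from (195,120) to (168,415).

```bash
cat >> h.py <<'E'
def frame(T,t):
    """bay frame from top view: sponge holder rectangle + pot circle"""
E
sed -i '/^def frame/,$d' h.py
python3 - <<'E'
from h import *
T=bot.read_camera("top");S=bot.read_camera("scene");t=T["pixels"];s=S["pixels"]
a=[(373,231),(422,220),(430,253),(381,264)];b=[(271,264),(220,289),(197,270),(248,247)]
X=np.array([tri(T,p,S,q) for p,q in zip(a,b)]);print("lid tri",X.round(4).tolist())
L=cast(T,a,.04);print("lid cast",L.round(4).tolist(),"mid",L.mean(0).round(4),"yaw of long axis",np.degrees(np.arctan2(*(L[0]-L[1])[[1,0]])),np.linalg.norm(L[0]-L[1]),np.linalg.norm(L[1]-L[2]))
ys=[blob(i,(26,150,60),(36,255,255),n) for i,n in((t,(317,261)),(s,(315,232)))]
cy=[cv2.minAreaRect(k) for k in ys];print(cy);
m=[np.array(cv2.moments(k)['m10'])/cv2.moments(k)['m00'] for k in ys];mm=[(cv2.moments(k)['m10']/cv2.moments(k)['m00'],cv2.moments(k)['m01']/cv2.moments(k)['m00']) for k in ys]
H=tri(T,mm[0],S,mm[1]);print("holder sponge tri",H.round(4),"cast",cast(T,mm[0],.04)[0].round(4))
g=cv2.GaussianBlur(cv2.cvtColor(t,cv2.COLOR_BGR2GRAY),(3,3),0)
big=cv2.resize(g[165:212,300:347],None,fx=4,fy=4,interpolation=cv2.INTER_CUBIC)
c=cv2.HoughCircles(big,cv2.HOUGH_GRADIENT,1,200,param1=120,param2=20,minRadius=55,maxRadius=75);print(c)
pc=(c[0,0,:2]+.5)/4-.5+[300,165];P=cast(T,pc,.045)[0];print("pot",pc,P.round(4),c[0,0,2]/4)
h=cast(T,mm[0],.04)[0];x=P-h;print("dist",np.linalg.norm(x[:2]),"bay x yaw",np.degrees(np.arctan2(x[1],x[0])))
cr=cv2.resize(s[180:310,185:495],None,fx=2.5,fy=2.5,interpolation=cv2.INTER_CUBIC);cv2.imwrite("pics/crop2.png",cr)
E
```

```text
lid tri [[0.5299, -0.0864, 0.0375], [0.5534, -0.2012, 0.0373], [0.4748, -0.2186, 0.0356], [0.452, -0.103, 0.0371]]
lid cast [[0.5295, -0.0865, 0.04], [0.5525, -0.2022, 0.04], [0.4747, -0.2175, 0.04], [0.452, -0.1024, 0.04]] mid [ 0.5022 -0.1521  0.04  ] yaw of long axis 101.2195800906703 0.11797831774897274 0.07930982905457917
[((317.2049560546875, 260.74591064453125), (19.37464714050293, 24.263578414916992), 5.194429397583008), ((312.7275390625, 230.4859161376953), (9.66895866394043, 19.787639617919922), 77.00537872314453)]
holder sponge tri [0.4629 0.0451 0.0373] cast [0.4631 0.0457 0.04  ]
NoneTraceback (most recent call last):
  File "<stdin>", line 13, in <module>
TypeError: 'NoneType' object is not subscriptable
```

```bash
cat >> h.py <<'E'
def down(deg):
    a=np.radians(deg)/2;return np.pi*np.array([np.cos(a),np.sin(a),0])
E
python3 - <<'E'
from h import *
for d in(85,-95,-5,175):
  for p in((.41,-.15,.015),(.53,-.30,.015),(.55,0.04,.015)):
    q=bot.inverse_kinematics(p,down(d));print(d,p,None if q is None else np.round(q,2))
bot.goto([.46,-.06,.38],down(85))
c=bot.read_camera("wrist");cv2.imwrite("pics/wrist1.png",c["pixels"]);np.save("w1.npy",c,allow_pickle=True)
print(bot.current_clock(),bot.current_ee_pos(),bot.current_contact_force())
for n,X in(("tin",(.502,-.152,.04)),("holder",(.463,.0457,.045)),("pot",(.635,.03,.045))):print(n,proj(c,X))
E
```

```text
85 (0.41, -0.15, 0.015) [-0.63  0.08  2.13 -0.    0.94 -2.11]
85 (0.53, -0.3, 0.015) [-0.71  0.47  1.63 -0.    1.04 -2.2 ]
85 (0.55, 0.04, 0.015) [-0.15  0.34  1.81 -0.    0.99 -1.63]
-95 (0.41, -0.15, 0.015) [-0.63  0.08  2.13 -0.    0.94  1.03]
-95 (0.53, -0.3, 0.015) [-0.71  0.47  1.63 -0.    1.04  0.94]
-95 (0.55, 0.04, 0.015) [-0.15  0.34  1.81 -0.    0.99  1.51]
-5 (0.41, -0.15, 0.015) [-0.63  0.08  2.13  0.    0.94 -0.54]
-5 (0.53, -0.3, 0.015) [-0.71  0.47  1.63  0.    1.04 -0.63]
-5 (0.55, 0.04, 0.015) [-0.15  0.34  1.81  0.    0.99 -0.06]
175 (0.41, -0.15, 0.015) [-0.63  0.08  2.13 -0.    0.94  2.6 ]
175 (0.53, -0.3, 0.015) [-0.71  0.47  1.63 -0.    1.04  2.52]
175 (0.55, 0.04, 0.015) None
2.9167 [ 0.46005552 -0.05944168  0.3798101 ] [ 0.42437749  0.32464059 -0.11793627]
tin [[251.75143792 241.14544771]]
holder [[411.86705731 196.28763025]]
pot [[404.50971843 330.39598443]]
```

View pics/wrist1.png

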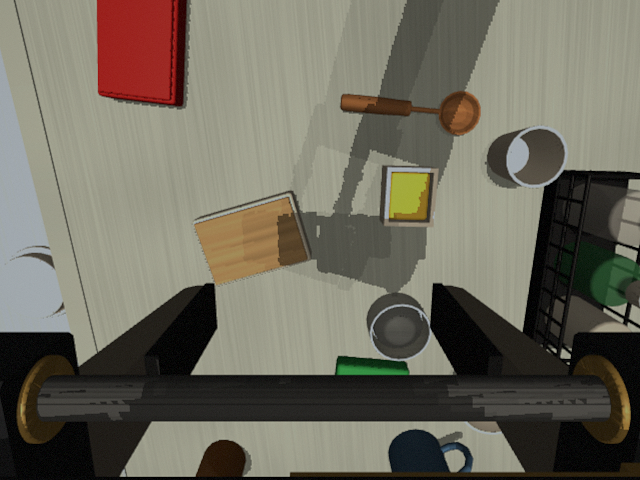

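The wrist view shows the tin at (252,240) and the holder at (411,196), both matching the projections from the top view. The pot rim is at (400,330), the spoon is clear at (400,105), and the basket is at the right.

```bash
python3 - <<'E'
from h import *
T=bot.read_camera("top");W=np.load("w1.npy",allow_pickle=True).item()
f=lambda p:(np.array(p,float)+.5)/3-.5+[185,130]
R=cast(T,f([(362,345),(439,349),(434,442),(357,437)]),.045);P=cast(T,f([(416,172.5)]),.045)[0];h=R.mean(0)
d=lambda v:np.degrees(np.arctan2(v[1],v[0]))
print("holder top",h,"sides",np.linalg.norm(R[1]-R[0]),np.linalg.norm(R[2]-R[1]),"yaw x",d(R[1]*-1+R[0]-R[3]+R[2]) ,d(R[0]-R[3]),d(R[1]-R[2]),"pot",P,"dist",np.linalg.norm(P-h),"yaw hp",d(P-h))
print("basket edge",d(np.subtract(*cast(T,f([(195,120),(168,415)]),.03))))
k=blob(W["pixels"],(26,150,40),(36,255,255),(411,196));m=cv2.moments(k);c=(m['m10']/m['m00'],m['m01']/m['m00'])
k2=blob(T["pixels"],(26,150,40),(36,255,255),(317,261));m=cv2.moments(k2);c2=(m['m10']/m['m00'],m['m01']/m['m00'])
print("sponge two views",tri(T,c2,W,c),"pot tri",tri(T,f((416,172.5)),W,(400,330.5)))
E
```

```text
holder top [0.46323841 0.04542313 0.045     ] sides 0.05969682391522455 0.07189110204178467 yaw x 155.43021172746904 -4.450080367241225 -4.671586034885594 pot [0.63533886 0.02693889 0.045     ] dist 0.17309023568901613 yaw hp -6.130283342449314
basket edge -5.947038015848955
sponge two views [0.458788   0.04456077 0.02090007] pot tri [0.6367922  0.02618711 0.03907715]
```

```bash
cat >> h.py <<'E'
O=np.array([.5468,.0364]);YAW=-5.9
_c,_s=np.cos(np.radians(YAW)),np.sin(np.radians(YAW));B=np.array([[_c,-_s],[_s,_c]])
def w(x,y,z):return [*(O+B@np.array([x,y])),z]
def bay(X):return (np.atleast_2d(X)[:,:2]-O)@B
def tin_top():
    T=bot.read_camera("top");k=blob(T["pixels"],(8,80,60),(25,255,255),tuple(map(float,proj(T,TIN)[0])))
    return lidrep(T,k)
def lidrep(c,k,z=.04):
    k=k[:,0].astype(float);L=cast(c,k,z);b=(bay(L)*1000).astype(np.float32);(x,y),s,a=cv2.minAreaRect(b)
    a=(a+45)%90-45;return (round(x,1),round(y,1)),np.round(s,1),round(a,1)
E
python3 - <<'E'
from h import *
T=bot.read_camera("top");print("tin bay",lidrep(T,blob(T["pixels"],(8,80,60),(25,255,255),(400,243))))
bot.set_gripper(.8)
bot.goto(w(-.125,-.19,.10),down(YAW+90))
bot.line_to(w(-.125,-.19,.012),max_speed=.12)
print(bot.current_ee_pos(),bot.current_clock())
bot.line_to(w(-.058,-.19,.012),max_speed=.05)
print(bot.current_contact_force(),bot.current_clock(),bay(bot.current_ee_pos()))
T=bot.read_camera("top");cv2.imwrite("pics/top2.png",cv2.resize(T["pixels"][130:330,240:480],None,fx=3,fy=3))
E
```

```text
tin bay ((-77.9, -86.4), array([40.2, 25. ]), -12.7)
[ 0.40368903 -0.1401912   0.01276114] 5.5
[-1.11324841  0.8492785  -0.99165136] 6.9917 [[-0.05786662 -0.19024157]]
```

View pics/top2.png

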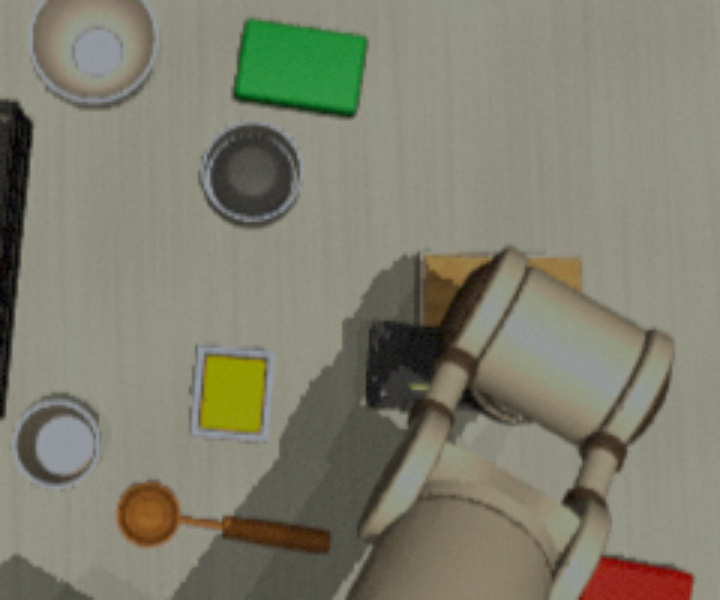

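The tin is now nearly aligned, with its far edge at crop (422,253)–(580,258). The arm hides the rest, so I'll back off and look with the wrist camera.

```bash
python3 - <<'E'
from h import *
bot.line_to(w(-.085,-.19,.012),max_speed=.1)
bot.line_to(w(-.085,-.16,.24),max_speed=.2)
c=bot.read_camera("wrist");np.save("w2.npy",c,allow_pickle=True);i=c["pixels"]
p=tuple(map(float,proj(c,w(-.01,-.19,.04))[0]));k=blob(i,(5,70,40),(25,255,255),p)
print(p,lidrep(c,k),bot.current_clock())
a=cv2.approxPolyDP(k,6,True)[:,0];print(a.tolist(),(bay(cast(c,a,.04))*1000).round(1).tolist())
cv2.imwrite("pics/wrist2.png",i)
E
```

```text
(290.921903151345, 303.17465039406284) ((-1.3, -205.4), array([ 82.2, 121.4]), 2.9) 8.8083
[[337, 267], [206, 274], [207, 288], [236, 284], [238, 327], [226, 354], [340, 349]] [[-44.8, -147.6], [-38.2, -266.7], [-24.8, -266.6], [-28.7, -239.9], [13.8, -240.1], [41.6, -252.9], [36.4, -144.2]]
```

View pics/wrist2.png

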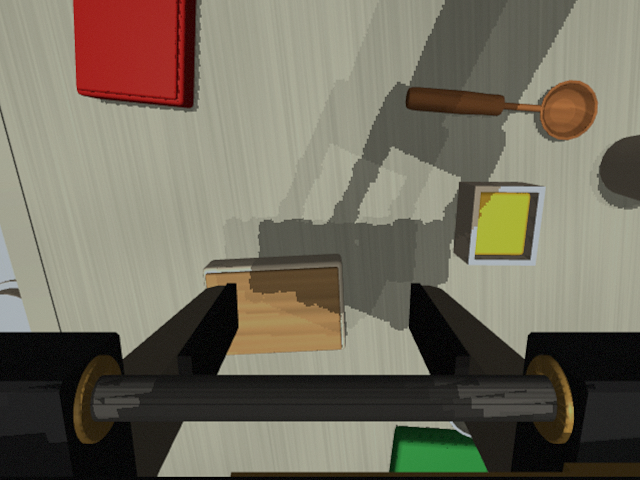

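```bash
python3 - <<'E'
from h import *
c=np.load("w2.npy",allow_pickle=True).item()
print("holder corners",(bay(cast(c,[(475,186),(545,186),(538,265),(467,265)],.045))*1000).round(1).tolist())
print("tin lid corners",(bay(cast(c,[(341,266),(343,349),(208,274)],.04))*1000).round(1).tolist())
bot.set_gripper(.48)
bot.goto(w(-.002,-.31,.12),down(YAW))
bot.line_to(w(-.002,-.31,.012),max_speed=.12)
bot.line_to(w(-.002,-.235,.012),max_speed=.06)
print(bot.current_contact_force(),bot.current_clock(),bay(bot.current_ee_pos()))
c=bot.read_camera("wrist");np.save("w3.npy",c,allow_pickle=True);cv2.imwrite("pics/wrist3.png",c["pixels"])
E
```

```text
holder corners [[-118.2, -30.7], [-118.1, 29.0], [-48.1, 31.5], [-48.1, -31.9]]
tin lid corners [[-45.8, -144.0], [36.4, -141.3], [-38.2, -264.9]]
[ 0.11376006 -0.08597874 -0.19395232] 13.1167 [[-0.00207254 -0.23479541]]
```

View pics/wrist3.png

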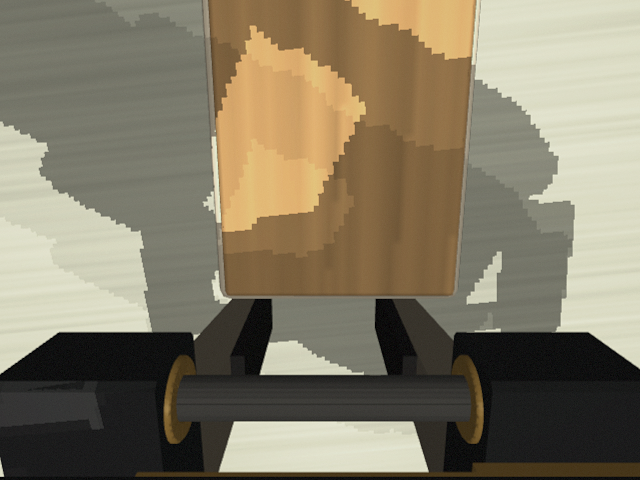

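The fingers sit flat against the tin's near end (row 295). The lid edges run (207,30)–(222,290) on the left and (475,30)–(456,290) on the right.

```bash
python3 - <<'E'
from h import *
c=np.load("w3.npy",allow_pickle=True).item()
g=cv2.cvtColor(c["pixels"],cv2.COLOR_BGR2HSV)[:,:,1]
print("lid edges",(bay(cast(c,[(205,20),(221,280),(476,20),(457,280)],.04))*1000).round(1).tolist())
bot.line_to(w(-.002,-.25,.012),max_speed=.1)
bot.line_to(w(0,-.20,.27),max_speed=.25)
c=bot.read_camera("wrist");np.save("w4.npy",c,allow_pickle=True);cv2.imwrite("pics/wrist4.png",c["pixels"])
print(bot.current_clock())
E
```

```text
lid edges [[-38.7, -131.4], [-38.7, -214.6], [43.9, -131.5], [44.4, -214.7]]
14.7167
```

View pics/wrist4.png

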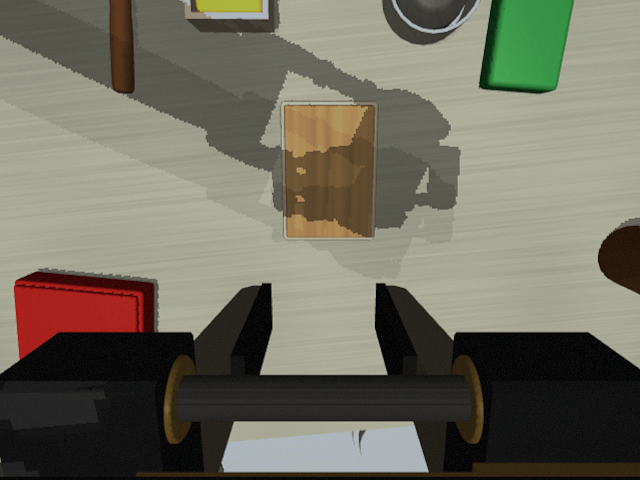

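The tin is straight at (329,170) with the fingers clear of it. The holder and pot are cut off at the top edge, so I'll move forward for one measurement of the gap.

```bash
python3 - <<'E'
from h import *
bot.line_to(w(0,-.12,.27),max_speed=.25)
c=bot.read_camera("wrist");np.save("w5.npy",c,allow_pickle=True)
cv2.imwrite("pics/wrist5.png",cv2.resize(c["pixels"][0:280,120:520],None,fx=2,fy=2,interpolation=cv2.INTER_CUBIC))
print(bot.current_clock(),proj(c,w(-.05,-.03,.045)),proj(c,w(.05,0,.045)))
E
```

```text
15.2333 [[268.62115231 116.23298951]] [[382.35909571  80.34403773]]
```

View pics/wrist5.png

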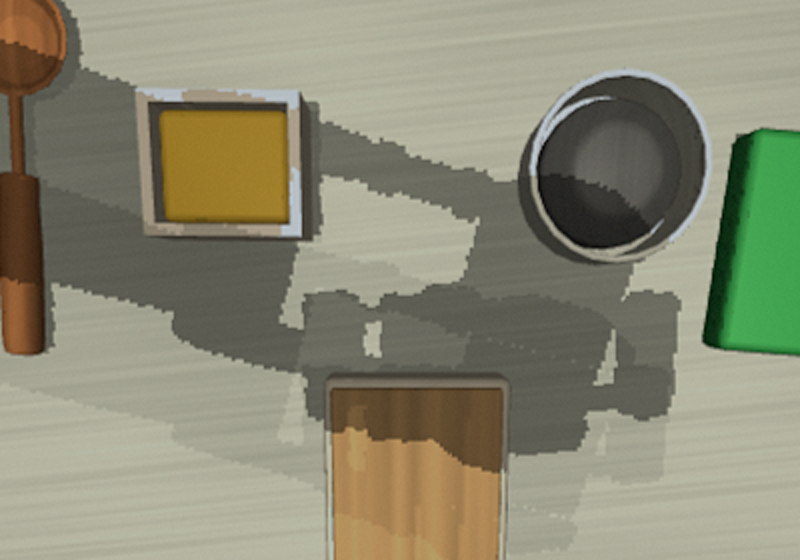

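The gap is clear in this crop. The holder's inner edge is at x≈301.5, the pot's near edge at x≈531 (y≈165), and the tin body spans x≈327–508.

```bash
python3 - <<'E'
from h import *
c=np.load("w5.npy",allow_pickle=True).item()
f=lambda p:(np.array(p,float)+.5)/2-.5+[120,0]
q=lambda p,z:(bay(cast(c,f(p),z))*1000).round(1).tolist()
print("holder",q([(301,92),(302,237),(147,237),(137,92)],.045));print("pot l,r",q([(531,165),(710,165),(620,70),(620,262)],.045))
print("lid",q([(331,400),(503,400),(332,540),(500,540)],.04),"body",q([(327,390),(508,390)],.038))
E
```

```text
holder [[-46.9, 27.7], [-48.2, -31.7], [-117.1, -31.8], [-117.1, 27.6]]
pot l,r [[52.6, -1.6], [130.6, -1.5], [89.0, 36.4], [93.9, -42.3]]
lid [[-37.2, -105.0], [43.8, -104.9], [-38.1, -173.9], [44.3, -173.8]] body [[-39.2, -100.5], [46.3, -100.4]]
```

```bash
sed -i 's/^O=.*;YAW/O=np.array([.5468,.0364])+[.0022,-.0022];YAW/' h.py; python3 - <<'E'
from h import *
c=np.load("w3.npy",allow_pickle=True).item();C=-np.array(c["R"]).T@c["t"]
print("cam at push pose, bay",bay(C),C[2])
bot.line_to(w(0,-.25,.10),max_speed=.25)
bot.line_to(w(0,-.255,.012),max_speed=.15)
bot.line_to(w(0,-.10,.012),max_speed=.06)
print(bot.current_contact_force(),bot.current_clock(),bay(bot.current_ee_pos()))
c=bot.read_camera("wrist");np.save("w6.npy",c,allow_pickle=True);cv2.imwrite("pics/wrist6.png",c["pixels"])
E
```

```text
cam at push pose, bay [[-0.00508025 -0.16575063]] 0.18227739258626421
[-0.38146608 -3.20170258  0.4272093 ] 19.7167 [[ 2.82696613e-05 -1.00085299e-01]]
```

View pics/wrist6.png

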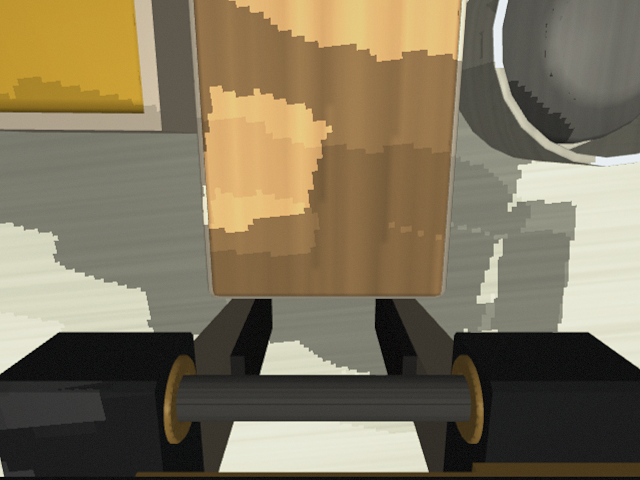

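The tin's nose is in the gap, with space on both sides (holder edge ≈160, tin edges 195 and 460, pot edge ≈495).

```bash
python3 - <<'E'
from h import *
c=np.load("w6.npy",allow_pickle=True).item()
print("tin l,r",(bay(cast(c,[(194,40),(206,230),(461,40),(446,230)],.04))*1000).round(1).tolist(),"holder",(bay(cast(c,[(154,20),(161,125)],.045))*1000).round(1).tolist(),"pot",(bay(cast(c,[(494,25)],.045))*1000).round(1).tolist())
for y in(-.05,0.,.03):
    bot.line_to(w(0,y,.012),max_speed=.06);F=bot.current_contact_force();print(y,np.round(F,1))
    if np.linalg.norm(F)>12:print("stop");break
else:
    for y in np.arange(.032,.052,.002):
        bot.line_to(w(0,y,.012),max_speed=.03);F=bot.current_contact_force();print(round(y,3),np.round(F,1))
        if np.linalg.norm(F)>9:break
print(bot.current_clock(),bay(bot.current_ee_pos()))
c=bot.read_camera("wrist");np.save("w7.npy",c,allow_pickle=True);cv2.imwrite("pics/wrist7.png",c["pixels"])
E
```

```text
tin l,r [[-40.4, -2.3], [-40.7, -62.0], [41.8, -2.3], [41.4, -62.0]] holder [[-50.3, 2.0], [-51.0, -27.6]] pot [[49.8, 0.6]]
-0.05 [-0.6 -0.7  0.6]
0.0 [ 0.  -0.9 -0.2]
0.03 [ 0.  -0.3  0. ]
0.032 [-0.5 -0.   0.1]
0.034 [-0.4 -1.3 -0.5]
0.036 [-0.2 -2.1 -1.4]
0.038 [ 0.6 -0.2 -0.9]
0.04 [-0.2 -1.7 -0.9]
0.042 [-2.  -7.4 -0. ]
0.044 [ -3.9 -14.5   1.6]
24.1333 [[-0.00028375  0.04062915]]
```

View pics/wrist7.png

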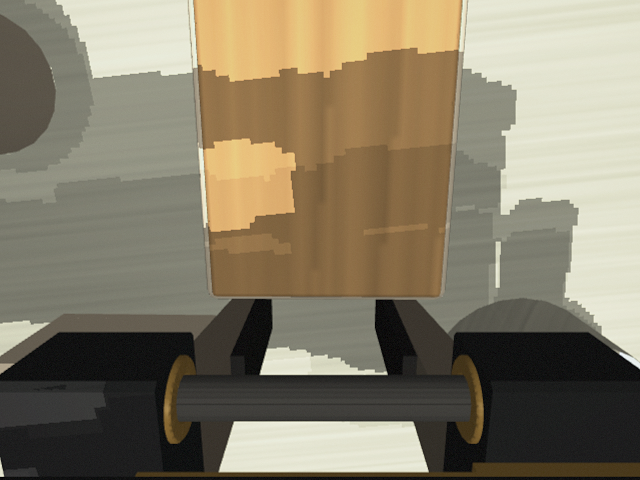

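The tin is through the gap, and the contact force rose to about 15 N as it met the basket. Next I withdraw along the bay axis, lift, and check from the top.

```bash
python3 - <<'E'
from h import *
bot.line_to(w(0,.0,.012),max_speed=.06)
bot.line_to(w(0,-.02,.15),max_speed=.2)
bot.goto(w(-.05,-.30,.30),down(YAW))
T=bot.read_camera("top");S=bot.read_camera("scene")
k=blob(T["pixels"],(8,80,60),(25,255,255),tuple(map(float,proj(T,w(0,.115,.04))[0])));print("tin",lidrep(T,k),bot.current_clock(),bot.current_contact_force())
a=np.clip(cv2.resize(T["pixels"][110:310,180:390],None,fx=2.5,fy=2.5,interpolation=cv2.INTER_CUBIC)*1.2,0,255).astype(np.uint8)
b=cv2.resize(S["pixels"][170:370,280:500],None,fx=1.25,fy=2.5*.5)
b=cv2.copyMakeBorder(b,0,500-b.shape[0],0,0,0);cv2.imwrite("pics/end.png",np.hstack([a,b]))
E
```

```text
tin ((-0.6, 116.6), array([121.4,  80.5]), -0.1) 27.2417 [-0.37740654 -0.06876813  0.68911036]
```

View pics/end.png

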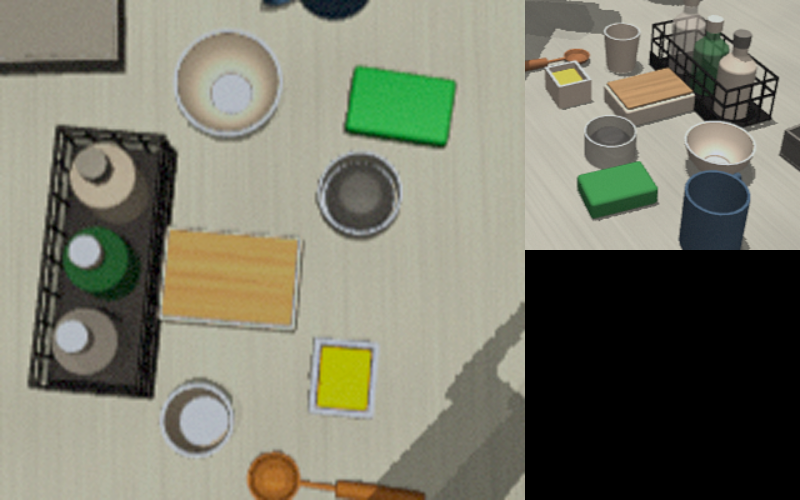

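The tin lies flat against the basket (crop (162–300, 228–328)), parallel to its front. The cup, bowl and pad are where they started.

```bash
python3 -c "
from workcell import bot
bot.job_done();print(bot.current_clock())"
```

```text
the job is handed in; nothing more can be done
the job is handed in; nothing more can be done
```

I pushed the white, wood-lidded tin through the gap until its leading end rested flat against the wire basket, then handed the job in. First I squared it up with a two-finger push on its long side. Then I pushed it end first, straight through with about 9 mm to spare on each side of the lid.

**Last checks**
- **Contact:** the push force rose from about 2 N to about 15 N as the tin met the basket, which is well under the limits.
- **Final position:** with the fingers withdrawn, the top camera put the tin's centre at bay (-0.6, 116.6) mm, turned -0.1°. The target was y = 115 mm, and the 1.6 mm difference is within the camera calibration.
- **Bystanders:** the cup, bowl and scouring block look unmoved in the final top view. I did not measure them.
- **Time:** about 27 s on the robot's clock at the last reading before handing in.

**What disagreed:** the first side push left the tin about 3° off, which the end push straightened. The top and wrist cameras differed by about 2.5 mm on the middle of the gap. I used the close wrist view, and a second close view agreed with it.

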